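# Rebuild a polishing spindle in its split bearings

### The arm

A 7-joint arm with a two-finger parallel gripper is mounted at the origin on a cart in front of the work surface, level with it; the furniture and walls round the work are solid. World frame = base frame: x ahead of the robot, y to its left, z up, the work surface at z = 0. Lengths are in m, angles in degrees, forces in N, time in s.
With the tool pointing down it reaches from about 0.425 to 0.875 m from the base axis. Payload 4.7 kg.
Tool frame: the origin (TCP) lies on the centre line of the jaws, within the pads' length; the fingertips stand 25 mm ahead of it and the grasp point (between the pads) lies 6 mm ahead of it; z points along the fingers, y is the line along which they close (so a half turn about z gives the same grasp; the last joint's range is limited). The gripper opens to 87 mm and grips with 3 to 60 N. Pads are 19 mm wide; open, the fingers measure 117 mm over their backs; the gripper's body (75 mm by 190 mm) begins 51 mm behind the grasp point.
Start: joints at [-76.427, 18.392, -4.016, 83.108, 1.295, 78.541, -3.26], TCP at [0.144, 0.634, 0.248] pointing down, gripper open.
Joint ranges: [-163.93, 163.93], [-17.29, 119.83], [-79.2, 71.16], [3.27, 140.29], [-89.18, 269.18], [5.43, 117.66], [-154.24, 154.24]. Speed limits (degrees/s): [147.25, 147.25, 180, 180, 180, 180, 180].

### API

Orientations are given as [roll, pitch, yaw] about the fixed x, y, z axes, in that order (R = Rz(yaw) Ry(pitch) Rx(roll)).
In Python, from bench import manip gives the robot as it stands. The module is installed in compiled form; this text tells all that it offers.
- The arm moves only by the tool move_arm, never from a script. Its argument "commands" is a list that holds one entry, the list of rows, each a list of 7 numbers: the opening, from -1 (shut) to 1 (fully open), then the shift along the tool's x, y, z in m, then the turn, a rotation vector about the tool's x, y, z in degrees. A call has 1 to 10 rows; each row shifts and turns the commanded pose from where the row before left it, along the tool's axes as they then stand; what a row does not reach is not made up. A row lasts 1/12 s, in which the tool goes at most 41.7 mm and 7.16 degrees, less where a joint would pass 70% of its speed; a pose out of reach is approached as far as the arm can. A call is refused whole if a number of a shift passes 0.0417 or a number of a turn 7.16, either way. A call with a gripper value outside its range is refused whole. The fingers move at their own pace and stop on an object; the grip force is fixed at half the most. Time passes only in rows, so rows that do not move let the fingers close. It gives the time, the measured TCP pose, the force, the opening and the grip force at its end, in the units of the state.
- manip.state(): the state, without advancing time (a new reading comes with each control period).
- manip.grab_frame(name): name is "side" or "top" or "wrist"; returns a dict with "image" (420x560x3 uint8, red, green, blue), "z_map" (420x560 float32, m along the optical axis (not along the pixel's ray), 0 where there is no reading), "mtx" (3x3 intrinsics, pixels), "position" and "attitude" of the camera in the world; the wrist camera has in their place "tool_from_camera" (4x4, takes a point from camera to tool coordinates, whose origin is the TCP and whose axes are the flange's). Camera axes: x right, y down, z forward; pixel columns grow to the right and rows downward; lengths in m; the calibration is good to about 2 mm. A picture is of the moment at which its call begins: read the wrist's pose just before it.
- manip.finish_job(): hands the job in; it is judged then, once.
The state is a dict: "time_s": time; "qpos": joint angles; "qd": joint speeds; "joint_torque": joint torques, N m; "tool_pos": TCP position; "tool_rot": TCP orientation; "wrist_force": force on the tool from outside, world axes, zero at the start; "ft_torque": the same for the moment, N m; "grip_width": finger opening in m; "finger_force": force on a finger pad.
Only numpy, scipy, OpenCV 4.12 (cv2) and the standard library are available. Lean on these libraries where they do the work, as an engineer would, in place of code of your own. Each camera call takes 0.05 s, during which the arm holds its last target. There are 200 camera calls.

### The job

Put the polishing spindle back in its bearing stand: lift the spindle out of the wooden vee rest and lay it in the two open bearing halves, then fit on each half the one cap that was made with it, seated fully home, and last swing the keeper bar over both caps all the way to its catch. A cap belongs to the half whose locating lug fits its cut-away corner, and it goes on only one way round; leave the cap that has no cut-away corner, and the tools around, where they lie. Set the parts down, do not drop them.

Things in the scene. Friction and masses are not known exactly. Their poses are not given: they have to be found in the camera images.
- stand: Grey cast bearing stand, fixed to the bench, sizes in mm. Origin at the underside midway between its two bearings; x along the spindle's line (away from the robot at yaw 0), y left, z up. Base plate 12 thick, x -104 to 120, y -56 to 56. Two open bearing halves at x -48 (near) and +48 (far), each 44 in x by 96 in y; a brass-lined trough along x carries the spindle, sides at 45 degrees, 22 wide at the top.
- near_seat (a point): Centre of the near half's joint face, 40 above the bench, on the spindle's line; axes as the stand. A lip 7 high round the face leaves a recess 37 in x by 87 in y for the cap (lips only at abs(y) 24 to 48, clear of the trough). A square locating lug 14 x 14, 7 high, fills the recess's -x, +y corner.
- far_seat (a point): The same on the far half, but here the lug fills the recess's -x, -y corner.
- spindle_seat (a point): Where the spindle's middle belongs: on the spindle's line midway between the two bearings, 40 above the bench. The gap between the halves is 52 long, for the pulley.
- keeper (a joint): Steel keeper bar, 20 wide, 8 thick (z 82 to 90), swings level about a post at the stand's x 100, y 0. 0 = closed against its stop: along the spindle's line over both caps. Positive = open, swung to the stand's +y side, 1.57 square to it. Starts open, stays where left, needs about 1 N at the handle. Clears the top of a cap that is fully home by 2, runs against one that is not.
- keeper_handle (a point): Middle of the black upright grip on the keeper bar's free end: round, 16 in diameter, z 90 to 124, 193 from the pivot. When closed, it is at the stand's x -93, 15 nearer than the catch: a hook on the -y side, at x -79 to -70, y -33 to -16, top at z 98, that takes a tab on the bar's -y edge.
- vee_rest: Wooden rest, fixed, 150 x 60; origin at its underside, x along the spindle. Two vees at abs(x) 50 to 66, up to z 37, carry the spindle; between them only the bottom board, 10 thick. It lies roughly crosswise in front of the robot.
- spindle: Steel spindle 18 in diameter, 160 long, with an aluminium two-groove pulley 30 in diameter and 42 long round its middle; alike end for end, 0.4 kg. Origin at its centre, x along its axis (y and z turn as it rolls). It lies level in the rest, axis 36 above the bench. In the stand the pulley goes between the bearing halves, 5 to spare at each end.
- cap_1: Grey bearing cap, 0.3 kg: 34 in x (along the spindle), 84 in y over two feet, 40 high; origin at the centre of its underside. Crown 44 wide with flat upright sides from z 9 to 34, feet 9 thick, bore beneath. The foot's -x, +y corner is cut away, 14 x 14. Stands upright, its x axis within 0.8 rad of the world's. Seats with its origin at a seat, 1.5 clear all round, foot edges stepped in 1 below.
- cap_2: Bearing cap like cap_1 in all but the cut-away corner, which is at -x, -y.
- cap_3: Bearing cap like cap_1 but from another machine: no corner is cut away. It stays where it is.
- wax_tin: Round tin, 67 across and 37 high, bystander; origin at its underside.
- wire_brush: Wire brush with wooden handle, 34 x 120 x 30, bystander.
- sanding_block: Pale rounded sanding block, 72 x 84 x 34, bystander.
- pliers: Long-nose pliers, 183 x 57 x 10, lying flat, bystander.
- tweezers: Steel tweezers, 107 x 58 x 8, lying flat, bystander.
- screwdriver: Small screwdriver with amber handle, 156 x 48 x 16, bystander.

How it is judged (in metres and radians):
On the way, in this order (a step that is already met when the one before it is completed fails the run):
1. the spindle lies in both bearing halves, let go (distance between spindle and spindle_seat below 0.008 m and angle between the x axis of spindle and the x axis of stand, either way round below 0.04 rad and contact force between the fingers and spindle below 0.1 N), for 0.2 s.
2. the spindle in place, each of the two caps is fully home on its own half, let go (distance between spindle and spindle_seat below 0.008 m and angle between the x axis of spindle and the x axis of stand, either way round below 0.04 rad and horizontal distance between cap_1 and near_seat below 0.004 m and z of cap_1 in the frame of near_seat between -0.003 and 0.002 m and angle between the x axis of each of cap_1, cap_2 and the x axis of stand, either way round below 0.08 rad and angle between each of cap_1, cap_2's own z axis and vertical below 0.05 rad and horizontal distance between cap_2 and far_seat below 0.004 m and z of cap_2 in the frame of far_seat between -0.003 and 0.002 m and contact force between the fingers and cap_1 below 0.1 N and contact force between the fingers and cap_2 below 0.1 N), for 0.2 s.
3. the keeper bar is swung to its stop over both caps (horizontal distance between cap_1 and near_seat below 0.004 m and z of cap_1 in the frame of near_seat between -0.003 and 0.002 m and angle between the x axis of each of cap_1, cap_2 and the x axis of stand, either way round below 0.08 rad and angle between each of cap_1, cap_2's own z axis and vertical below 0.05 rad and horizontal distance between cap_2 and far_seat below 0.004 m and z of cap_2 in the frame of far_seat between -0.003 and 0.002 m and value of joint keeper below 0.06 rad), for 0.2 s.
At the end, for the whole second after the job is handed in: Spindle in both halves (middle within 8 mm, axis within 0.04 rad); cap_1 home on the near half, cap_2 on the far (4 mm across, under 2 mm high, yaw 0.08 rad, level to 0.05 rad); keeper within 0.06 rad of closed; all at rest; cap_3 within 30 mm of its start (all of step 3 and distance between spindle and spindle_seat below 0.008 m and angle between the x axis of spindle and the x axis of stand, either way round below 0.04 rad and linear speed of each of spindle, cap_1, cap_2 below 0.02 m/s and distance of cap_3 from where it was at the start of the episode below 0.03 m); the robot touches nothing.
It fails at once if the third cap is displaced by more than 30 mm (distance of cap_3 from where it was at the start of the episode above 0.03 m).
It fails at once if a bystander is displaced by more than 40 mm (distance of any of wax_tin, wire_brush, sanding_block, pliers, tweezers, screwdriver from where it was at the start of the episode above 0.04 m).
It fails at once if the spindle or a cap is dropped: it moves faster than 0.6 m/s with no finger on it ((linear speed of spindle above 0.6 m/s and contact force between the fingers and spindle below 0.05 N) or (linear speed of cap_1 above 0.6 m/s and contact force between the fingers and cap_1 below 0.05 N) or (linear speed of cap_2 above 0.6 m/s and contact force between the fingers and cap_2 below 0.05 N)).
It also fails if it takes over 72 s, if anything falls off the work surface, if the arm or the gripper's body presses on something with over 40 N, if the wrist force passes 120 N, or if a joint passes its speed limit or range.

## Working session

There is one attempt and no reset: what is moved stays moved. The work goes in short steps, Python scripts to look and compute and a tool call to move; the robot and the scene stay as the last step left them, time stands still between calls to the robot, and variables do not carry over. Pictures are saved under pics/ and viewed, at most 12 in all, crops included, and the job is handed in when it is done.

Besides the shell and the picture viewer there is one more tool, called after "Call:" as a command line: name --argument value ..., lists and objects as JSON in quotes. move_arm: Moves the arm, as the interface text tells. Its arguments: {"type":"object","properties":{"commands":{"type":"array"}},"required":["commands"]}

```bash
mkdir -p pics
cat > h.py <<'E'
import numpy as np, cv2
from bench import manip
from scipy.spatial.transform import Rotation as R
def grab(n):
    s=manip.state(); f=manip.grab_frame(n)
    if n=="wrist":
        T=np.eye(4); T[:3,:3]=R.from_euler('xyz',s['tool_rot'],degrees=True).as_matrix(); T[:3,3]=s['tool_pos']
        M=T@f['tool_from_camera']
    else:
        M=np.eye(4); M[:3,3]=f['position']; a=np.array(f['attitude'])
        M[:3,:3]=a if a.shape==(3,3) else R.from_euler('xyz',a,degrees=True).as_matrix()
    f['M']=M; return f
def cloud(f):
    z=f['z_map']; v,u=np.mgrid[:z.shape[0],:z.shape[1]]; K=f['mtx']
    p=np.stack([(u-K[0,2])/K[0,0]*z,(v-K[1,2])/K[1,1]*z,z],-1)@f['M'][:3,:3].T+f['M'][:3,3]
    p[z==0]=np.nan; return p
def save(f,name): cv2.imwrite('pics/'+name,cv2.cvtColor(f['image'],cv2.COLOR_RGB2BGR))
E
python3 - <<'E'
from h import *
print(manip.state())
for n in ['top','side']:
    f=grab(n); save(f,n+'.png'); print(n,f['mtx'],f['position'],f['attitude']); 
    np.savez(n+'.npz',c=cloud(f),im=f['image'],M=f['M'],K=f['mtx'])
E
```

```text
{'time_s': 0.0, 'qpos': array([-76.42859857,  18.43866612,  -4.01451254,  83.17615448,
         1.29473459,  78.54095508,  -3.26132729]), 'qd': array([ 0.02641593, -0.0351758 , -0.04914936, -0.02747528, -0.05145911,
       -0.05340645,  0.02511856]), 'joint_torque': array([-3.11277090e-04, -4.91296148e+01, -4.03993204e-01, -3.12523520e+01,
       -6.39570644e-02,  4.36169305e-02,  1.59606743e-04]), 'tool_pos': array([0.14354569, 0.63342111, 0.24645482]), 'tool_rot': array([-1.79889451e+02,  5.90915472e-03,  1.67236034e+02]), 'wrist_force': array([ 0.93243564, -0.69169516,  0.55305334]), 'ft_torque': array([-0.01049436,  0.07449698, -0.00610087]), 'finger_force': 0.0, 'grip_width': 0.08678862825273466}
top [[479.85811723   0.         279.64413697]
 [  0.         479.85811723 211.93565678]
 [  0.           0.           1.        ]] [ 0.26888894 -0.13888578  1.51718385] [-169.43212117   -0.71344609  -89.46319923]
side [[398.09048847   0.         284.20273453]
 [  0.         398.09048847 209.14790844]
 [  0.           0.           1.        ]] [-0.0907287  -1.04547983  0.77031525] [-121.23609909   -1.37265106  -34.1735977 ]
```

View pics/top.png

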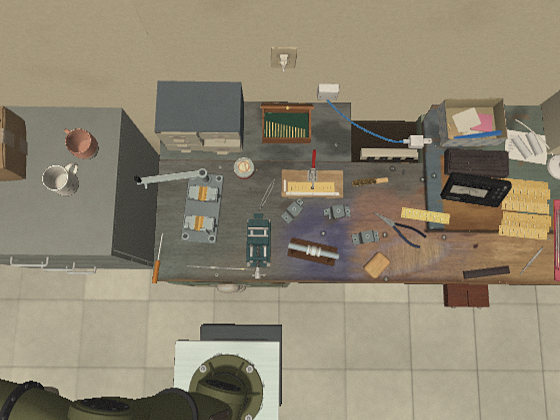

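View pics/side.png

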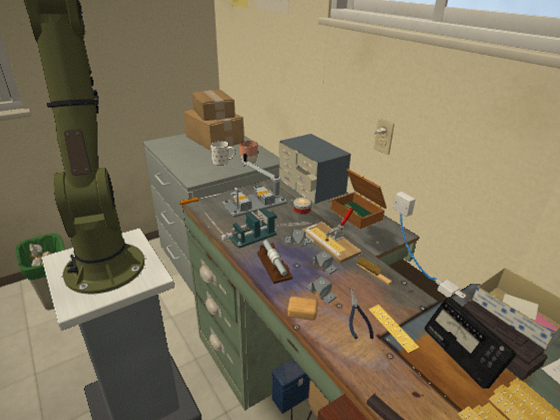

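The top view shows the stand at about (203,208), the open keeper from pivot (203,174) to handle (140,182), the spindle in its rest at (316,250), and caps at (292,210), (337,213) and (366,237). The side view confirms this layout.

Run:
```python
from h import *
d=np.load('top.npz');c=d['c'];im=d['im']
cv2.imwrite('pics/crop.png',cv2.cvtColor(cv2.resize(im[155:285,130:400],None,fx=2.9,fy=2.9,interpolation=cv2.INTER_CUBIC),cv2.COLOR_RGB2BGR))
np.set_printoptions(precision=4,suppress=True)
for n,(u,v) in dict(pivot=(203,174),handle=(140,182),standc=(203,208),spin=(316,250),c1=(292,210),c2=(337,213),c3=(366,237),bench=(240,205)).items(): print(n,c[v,u])
# spindle ends: points height .03-.06 near spin
for n,(u,v),r in [('c1',(292,210),.055),('c2',(337,213),.055),('c3',(366,237),.055)]:
    p=c.reshape(-1,3);q=p[(np.hypot(*(p[:,:2]-c[v,u,:2]).T)<r)&(p[:,2]>.03)&(p[:,2]<.06)]
    rect=cv2.minAreaRect(q[:,:2].astype(np.float32)*1000);print(n,len(q),q.mean(0),rect,q[:,2].max())
```

```text
pivot [0.6498 0.0812 0.0941]
handle [0.6219 0.2711 0.0953]
standc [0.56   0.0898 0.0107]
spin [ 0.4253 -0.2672  0.05  ]
c1 [ 0.5521 -0.1935  0.0357]
c2 [ 0.5441 -0.3351  0.036 ]
c3 [ 0.4683 -0.4236  0.0417]
bench [ 0.5732 -0.0272  0.0009]
c1 146 [ 0.5557 -0.1983  0.0404] ((556.5079345703125, -199.01693725585938), (32.932655334472656, 44.43183135986328), 46.98094940185547) 0.048727344929108796
c2 159 [ 0.5523 -0.3361  0.0395] ((553.102294921875, -336.99871826171875), (35.61054611206055, 44.03022766113281), 7.8207807540893555) 0.047726825766127634
c3 159 [ 0.4721 -0.425   0.0402] ((472.96820068359375, -426.0919189453125), (34.07957077026367, 44.981719970703125), 10.634847640991211) 0.04741475246501836
```

View pics/crop.png

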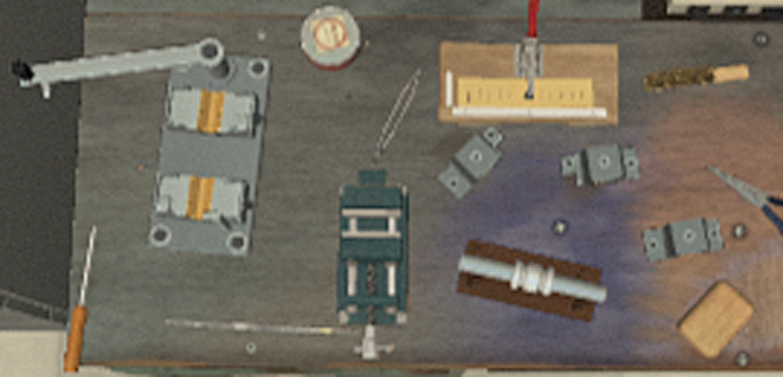

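```bash
cat >> h.py <<'E'
np.set_printoptions(precision=4,suppress=True)
def plan(x,y,z,yaw,n=None):
    """rows (equal) from the present pose to the target, tool down"""
    s=manip.state(); p=np.array(s['tool_pos']); y0=s['tool_rot'][2]
    Rt=R.from_euler('xyz',[180,0,y0],degrees=True).as_matrix()
    D=Rt.T@(np.array([x,y,z])-p); dy=(yaw-y0+180)%360-180
    n0=int(np.ceil(max(abs(dy)/6.9,np.linalg.norm(D)*1.02/.0395,1))); n=max(n or 0,n0)
    a=-dy/n
    S=sum(R.from_euler('z',k*a,degrees=True).as_matrix() for k in range(n))
    sv=np.linalg.solve(S,D); print('n',n,'shift',np.round(sv,4),'turn z',round(a,2),'| tilt',np.round(R.from_euler('xyz',s['tool_rot'],degrees=True).as_matrix()[:2,2],4),'from',p,round(y0,2))
E
python3 - <<'E'
from h import *
f=grab('wrist'); print(f['tool_from_camera'],f['mtx'])
plan(0.55,0.08,0.33,100)
E
```

```text
[[-0.0008 -0.955  -0.2966  0.0813]
 [ 1.     -0.001   0.0006 -0.0004]
 [-0.0008 -0.2966  0.955  -0.1369]
 [ 0.      0.      0.      1.    ]] [[336.4311   0.     276.7422]
 [  0.     336.4311 214.2041]
 [  0.       0.       1.    ]]
n 18 shift [-0.0399 -0.0065 -0.0046] turn z 3.74 | tilt [-0.0002 -0.0014] from [0.1436 0.6335 0.2467] 167.24
```

Run:
```python
from h import *
plan(0.555,0.12,0.26,80)
```

```text
n 17 shift [-0.0427  0.0019 -0.0008] turn z 5.13 | tilt [-0.0002 -0.0014] from [0.1436 0.6335 0.2467] 167.24
```

Call:
move_arm --commands '[[[1,-0.0403,0.0018,-0.0008,0,0,4.84],[1,-0.0403,0.0018,-0.0008,0,0,4.84],[1,-0.0403,0.0018,-0.0008,0,0,4.84],[1,-0.0403,0.0018,-0.0008,0,0,4.84],[1,-0.0403,0.0018,-0.0008,0,0,4.84],[1,-0.0403,0.0018,-0.0008,0,0,4.84],[1,-0.0403,0.0018,-0.0008,0,0,4.84],[1,-0.0403,0.0018,-0.0008,0,0,4.84],[1,-0.0403,0.0018,-0.0008,0,0,4.84],[1,-0.0403,0.0018,-0.0008,0,0,4.84]]]'

```text
time_s: 0.98
tool_pos: [0.4772, 0.4249, 0.2551]
tool_rot: [-180.0, 0.0, 118.6]
wrist_force: [0.4, -0.9, 0.0]
grip_width: 0.0872
finger_force: 0.0
```

Call:
move_arm --commands '[[[1,-0.0403,0.0018,-0.0008,0,0,4.84],[1,-0.0403,0.0018,-0.0008,0,0,4.84],[1,-0.0403,0.0018,-0.0008,0,0,4.84],[1,-0.0403,0.0018,-0.0008,0,0,4.84],[1,-0.0403,0.0018,-0.0008,0,0,4.84],[1,-0.0403,0.0018,-0.0008,0,0,4.84],[1,-0.0403,0.0018,-0.0008,0,0,4.84],[1,-0.0403,0.0018,-0.0008,0,0,4.84],[1,0,0,0,0,0,0],[1,0,0,0,0,0,0]]]'

```text
time_s: 1.82
tool_pos: [0.5551, 0.1162, 0.2623]
tool_rot: [180.0, -0.0, 79.8]
wrist_force: [-0.4, 1.0, 0.6]
grip_width: 0.0868
finger_force: 0.0
```

Run:
```python
from h import *
f=grab('wrist'); save(f,'w1.png'); np.savez('w1.npz',c=cloud(f),im=f['image'],M=f['M'],K=f['mtx'])
print(manip.state())
plan(0.44,-0.20,0.26,77)
```

```text
{'time_s': 1.8667, 'qpos': array([-39.596 ,   8.1037,  27.5971,  94.9367,  -3.8846,  77.8836,
       -21.3973]), 'qd': array([-1.5346,  0.9932, -2.5121, -0.6848, -0.5321, -0.1149,  0.109 ]), 'joint_torque': array([  1.9828, -36.0467,   4.0666, -30.978 ,   0.2596,   0.0435,
        -0.0093]), 'tool_pos': array([0.5548, 0.1191, 0.2621]), 'tool_rot': array([-179.9933,   -0.0553,   80.0213]), 'wrist_force': array([-0.3515,  1.677 ,  0.6993]), 'ft_torque': array([-0.0367,  0.0153, -0.048 ]), 'finger_force': 0.0, 'grip_width': 0.08720917626407416}
n 9 shift [-0.0373 -0.0056  0.0002] turn z 0.34 | tilt [0.0001 0.001 ] from [0.5548 0.1191 0.2621] 80.02
```

View pics/w1.png

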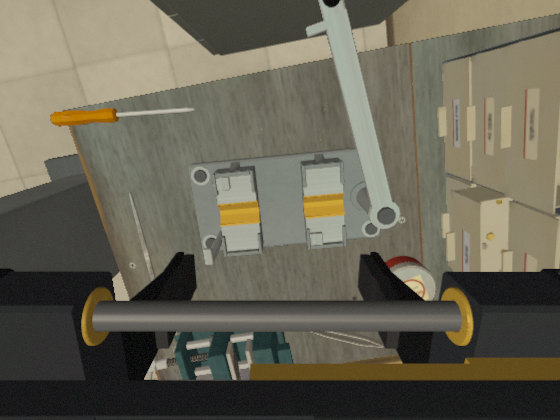

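The wrist view shows the stand: the near half's liner at (239,213), with its lug upper-left, the far half's at (324,205), with its lug lower-left at (316,240), and the keeper pivot at (386,215). The catch hook is at (210,250).

Run:
```python
from h import *
f=grab('wrist'); c=cloud(f); im=f['image']; np.savez('w1.npz',c=c,im=im,M=f['M'],K=f['mtx'])
print(manip.state()['tool_pos'])
hsv=cv2.cvtColor(im,cv2.COLOR_RGB2HSV)
m=((hsv[...,0]>12)&(hsv[...,0]<28)&(hsv[...,1]>150)).astype(np.uint8); m[:150]=0;m[260:]=0
n,l,st,ce=cv2.connectedComponentsWithStats(m)
K=f['mtx'];M=f['M']
def ray(u,v,z):
    d=M[:3,:3]@np.array([(u-K[0,2])/K[0,0],(v-K[1,2])/K[1,1],1]); return M[:3,3]+d*(z-M[2,3])/d[2]
C=[]
for i in range(1,n):
    if st[i,4]<150: continue
    cn,_=cv2.findContours((l==i).astype(np.uint8),0,2)
    r=cv2.minAreaRect(cn[0]); print(st[i],r); q=np.array([ray(u,v,.04)[:2] for u,v in cn[0][:,0]]); rr=cv2.minAreaRect((q*1000).astype(np.float32)); print('plane',rr); C.append(rr[0])
C=np.array(C); d=C[1]-C[0]; print('d',d,np.hypot(*d),np.degrees(np.arctan2(d[1],d[0])), C.mean(0))
P=c.reshape(-1,3)
for cc in C:
    q=P[(np.hypot(*(P[:,:2]-cc/1000).T)<.06)&(P[:,2]>.036)&(P[:,2]<.052)]
    print(len(q),cv2.minAreaRect((q[:,:2]*1000).astype(np.float32)),np.percentile(q[:,2],[5,50,95]))
b=P[(np.hypot(*(P[:,:2]-C.mean(0)/1000).T)<.14)&(P[:,2]<.004)]; print('bench z',np.nanmedian(b[:,2]))
q=P[(np.hypot(*(P[:,:2]-C.mean(0)/1000).T)<.15)&(P[:,2]>.007)&(P[:,2]<.017)];print('plate',cv2.minAreaRect((q[:,:2]*1000).astype(np.float32)))
```

```text
[0.5546 0.1207 0.2618]
[304 196  41  25 836] ((324.4764709472656, 208.19410705566406), (21.475017547607422, 40.80253601074219), 85.60128784179688)
plane ((603.1356811523438, 87.44332885742188), (24.93312644958496, 44.5615119934082), 84.53382110595703)
[218 204  43  24 825] ((239.22891235351562, 215.6322784423828), (21.137624740600586, 40.80254364013672), 85.03025817871094)
plane ((508.83831787109375, 95.38137817382812), (24.694042205810547, 45.194618225097656), 85.12725067138672)
d [-94.2974   7.938 ] 94.63089003462734 175.1881271346767 [555.987   91.4124]
2923 ((616.0967407226562, 86.0995864868164), (96.51419067382812, 69.93714904785156), 84.86053466796875) [0.0377 0.0402 0.0473]
2835 ((504.1373291015625, 95.48323059082031), (96.59519958496094, 52.062416076660156), 84.70592498779297) [0.0378 0.0402 0.0474]
bench z -0.0002117193578311527
plate ((565.4149169921875, 121.00514221191406), (171.8520050048828, 222.95376586914062), 84.95918273925781)
```

Call:
move_arm --commands '[[[1,-0.0335,-0.005,0,0,0,0.3],[1,-0.0335,-0.005,0,0,0,0.3],[1,-0.0335,-0.005,0,0,0,0.3],[1,-0.0335,-0.005,0,0,0,0.3],[1,-0.0335,-0.005,0,0,0,0.3],[1,-0.0335,-0.005,0,0,0,0.3],[1,-0.0335,-0.005,0,0,0,0.3],[1,-0.0335,-0.005,0,0,0,0.3],[1,-0.0335,-0.005,0,0,0,0.3],[1,-0.0335,-0.005,0,0,0,0.3]]]'

```text
time_s: 2.75
tool_pos: [0.4408, -0.1986, 0.2621]
tool_rot: [180.0, -0.0, 77.3]
wrist_force: [0.4, -0.2, 0.7]
grip_width: 0.0869
finger_force: 0.0
```

Call:
move_arm --commands '[[[1,0,0,0,0,0,0],[1,0,0,0,0,0,0],[1,0,0,0,0,0,0],[1,0,0,0,0,0,0]]]'

```text
time_s: 3.08
tool_pos: [0.4416, -0.1967, 0.2618]
tool_rot: [-180.0, -0.0, 77.4]
wrist_force: [-0.1, 0.4, -0.4]
grip_width: 0.0868
finger_force: 0.0
```

Run:
```python
from h import *
f=grab('wrist'); save(f,'w2.png'); np.savez('w2.npz',c=cloud(f),im=f['image'],M=f['M'],K=f['mtx'])
s=manip.state(); print(s['tool_pos'],s['tool_rot'],s['time_s'])
```

```text
[ 0.4415 -0.1969  0.2618] [-179.9815    0.0097   77.3503] 3.1333
```

View pics/w2.png

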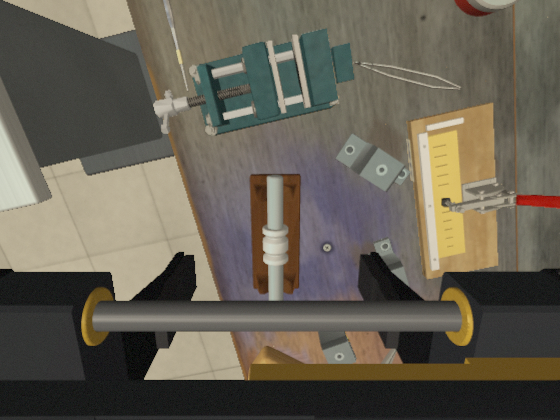

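Here the vee rest with the spindle pulley is at (275,243) and the shaft runs up the picture to (275,178). One cap is at (372,163); its lower-right foot looks cut on the -x side, so it is probably cap_2.

Run:
```python
from h import *
d=np.load('w2.npz');c=d['c'];im=d['im'];P=c.reshape(-1,3)
q=P[(np.hypot(*(P[:,:2]-[.4253,-.2672]).T)<.1)&(P[:,2]>.040)&(P[:,2]<.06)]
r=cv2.minAreaRect((q[:,:2]*1000).astype(np.float32));print(len(q),r)
ax=cv2.fitLine((q[:,:2]*1000).astype(np.float32),cv2.DIST_HUBER,0,.01,.01).ravel();print(ax,np.degrees(np.arctan2(ax[1],ax[0])))
e=ax[:2]*np.sign(ax[1]);nn=np.array([-e[1],e[0]])
t=q[:,:2]*1000@e; w=q[:,2]>.0465
print('pulley along',np.percentile(t[w],[0,2,50,98,100]),'all',t.min(),t.max(),'zmax',np.percentile(q[:,2],99))
for m in [w,~w]: print('perp',np.percentile((q[m,:2]*1000)@nn,[1,50,99]))
tc=(np.percentile(t[w],1)+np.percentile(t[w],99))/2
pc=np.median((q[w,:2]*1000)@nn); ctr=e*tc+nn*pc; print('centre',ctr)
te=(t.max()-80); print('centre from end',e*te+nn*pc)
yaw=np.degrees(np.arctan2(e[1],e[0])); print('tool yaw',yaw)
g=ctr/1000
plan(g[0],g[1],.13,yaw)
cv2.imwrite('pics/capA.png',cv2.cvtColor(cv2.resize(im[120:200,320:430],None,fx=5,fy=5,interpolation=cv2.INTER_CUBIC),cv2.COLOR_RGB2BGR))
```

```text
1991 ((425.9693298339844, -257.3125915527344), (150.99737548828125, 28.304616928100586), 78.04175567626953)
[   0.2194    0.9756  427.5176 -252.3034] 77.32782
pulley along [-226.4157 -182.2199 -161.189  -141.3045 -140.7985] all -233.00998400698606 -82.10115205036703 zmax 0.05091873811840569
perp [-482.492  -472.4336 -462.2321]
perp [-485.2543 -472.358  -458.895 ]
centre [ 425.4304 -261.5013]
centre from end [ 425.3651 -261.7915]
tool yaw 77.32782
n 4 shift [-0.0166 -0.0004  0.033 ] turn z 0.01 | tilt [-0.0004 -0.0001] from [ 0.4415 -0.1969  0.2618] 77.35
```

Call:
move_arm --commands '[[[1,-0.0166,-0.0004,0.033,0,0,0],[1,-0.0166,-0.0004,0.033,0,0,0],[1,-0.0166,-0.0004,0.033,0,0,0],[1,-0.0166,-0.0004,0.033,0,0,0],[1,0,0,0.0293,0,0,0],[1,0,0,0.0293,0,0,0],[1,0,0,0.0292,0,0,0],[1,0,0,0,0,0,0],[1,0,0,0,0,0,0],[1,0,0,0,0,0,0]]]'

```text
time_s: 3.97
tool_pos: [0.4254, -0.2633, 0.0433]
tool_rot: [179.9, 0.0, 77.2]
wrist_force: [1.6, 0.4, 0.5]
grip_width: 0.0868
finger_force: 0.0
```

Call:
move_arm --commands '[[[-1,0,0,0,0,0,0],[-1,0,0,0,0,0,0],[-1,0,0,0,0,0,0],[-1,0,0,0,0,0,0],[-1,0,0,0,0,0,0],[-1,0,0,0,0,0,0]]]'

```text
time_s: 4.47
tool_pos: [0.4244, -0.2634, 0.0424]
tool_rot: [180.0, -0.0, 77.1]
wrist_force: [0.1, 0.2, -0.6]
grip_width: 0.0547
finger_force: 0.0
```

Run:
```python
from h import *
s=manip.state(); print(s['tool_pos'],s['tool_rot'],s['grip_width'],s['finger_force'],s['wrist_force'])
c=np.load('w2.npz')['c']; print('vise top',np.nanmax(c[40:130,200:350,2]))
plan(0.556,.0912,.23,-5)
```

```text
[ 0.4244 -0.2634  0.0424] [179.9625  -0.0164  77.1139] 0.0547313272316865 0.0 [ 0.1266  0.2102 -0.5831]
vise top 0.07800339456790689
n 12 shift [ 0.0297 -0.0173 -0.0156] turn z 6.84 | tilt [0.0007 0.0001] from [ 0.4244 -0.2634  0.0424] 77.11
```

View pics/capA.png

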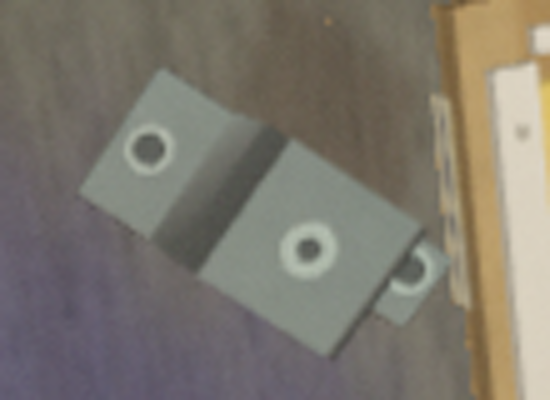

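Call:
move_arm --commands '[[[-1,0,0,0,0,0,0],[-1,0,0,0,0,0,0],[-1,0,0,0,0,0,0],[-1,0,0,0,0,0,0],[-1,0,0,0,0,0,0],[-1,0,0,0,0,0,0]]]'

```text
time_s: 4.97
tool_pos: [0.4247, -0.2635, 0.0422]
tool_rot: [179.9, 0.0, 77.1]
wrist_force: [2.7, -0.8, -2.0]
grip_width: 0.0295
finger_force: 30.0
```

Run:
```python
from h import *
s=manip.state(); print(s['tool_pos'],s['tool_rot'],s['grip_width'],s['finger_force'],s['wrist_force'])
plan(0.554,.0914,.042,-5,14)
```

```text
[ 0.4247 -0.2635  0.0422] [179.9437   0.0189  77.1292] 0.0295023001568714 29.97812488116324 [ 2.7121 -0.7948 -2.0495]
n 14 shift [ 0.0252 -0.0151  0.    ] turn z 5.87 | tilt [ 0.0009 -0.0005] from [ 0.4247 -0.2635  0.0422] 77.13
```

Call:
move_arm --commands '[[[-1,0,0,-0.02,0,0,0],[-1,0,0,-0.03,0,0,0],[-1,0,0,-0.03,0,0,0],[-1,0,0,-0.035,0,0,0],[-1,0,0,-0.035,0,0,0],[-1,0.0252,-0.0151,0,0,0,5.87],[-1,0.0252,-0.0151,0,0,0,5.87],[-1,0.0252,-0.0151,0,0,0,5.87],[-1,0.0252,-0.0151,0,0,0,5.87],[-1,0.0252,-0.0151,0,0,0,5.87]]]'

```text
time_s: 5.8
tool_pos: [0.4057, -0.1227, 0.1912]
tool_rot: [-179.8, 0.0, 48.5]
wrist_force: [0.0, -0.6, -4.4]
grip_width: 0.0293
finger_force: 29.9
```

Call:
move_arm --commands '[[[-1,0.0252,-0.0151,0,0,0,5.87],[-1,0.0252,-0.0151,0,0,0,5.87],[-1,0.0252,-0.0151,0,0,0,5.87],[-1,0.0252,-0.0151,0,0,0,5.87],[-1,0.0252,-0.0151,0,0,0,5.87],[-1,0.0252,-0.0151,0,0,0,5.87],[-1,0.0252,-0.0151,0,0,0,5.87],[-1,0.0252,-0.0151,0,0,0,5.87],[-1,0.0252,-0.0151,0,0,0,5.87],[-1,0,0,0,0,0,0]]]'

```text
time_s: 6.63
tool_pos: [0.552, 0.0928, 0.1903]
tool_rot: [-180.0, 0.0, -3.9]
wrist_force: [0.7, 1.4, -4.2]
grip_width: 0.0292
finger_force: 30.0
```

Call:
move_arm --commands '[[[-1,0,0,0,0,0,0],[-1,0,0,0,0,0,0]]]'

```text
time_s: 6.8
tool_pos: [0.5482, 0.0873, 0.1907]
tool_rot: [179.9, 0.2, -4.0]
wrist_force: [0.4, -0.1, -4.8]
grip_width: 0.0293
finger_force: 30.0
```

Run:
```python
from h import *
s=manip.state(); print(s['tool_pos'],s['tool_rot'],s['grip_width'],s['finger_force'],s['wrist_force'],s['qpos'])
f=grab('wrist'); save(f,'w3.png'); np.savez('w3.npz',c=cloud(f),im=f['image'],M=f['M'],K=f['mtx'])
plan(0.5542,.0914,.046,-5)
```

```text
[0.5482 0.0873 0.1907] [179.9028   0.2245  -3.9879] 0.029297892061481146 29.95059348642826 [ 0.3693 -0.1442 -4.7911] [ -33.3818    9.2589   23.8937  101.8067   -3.933    70.0009 -102.3903]
n 4 shift [ 0.0014 -0.0012  0.0363] turn z 0.24 | tilt [-0.0031 -0.0007] from [0.5482 0.0871 0.1912] -4.03
```

View pics/w3.png

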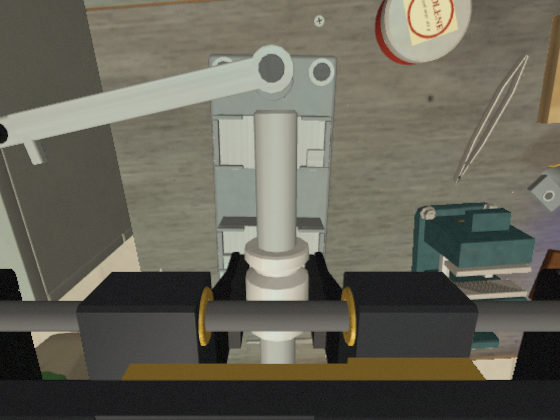

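The held spindle is over the stand, with its shaft up the picture at (277,180). The far half is at (272,140), the keeper bar runs from (270,70) to (0,132), and the keeper is clear of everything.

Run:
```python
from h import *
P=np.load('w3.npz')['c'].reshape(-1,3)
a=np.radians(-5);ex=np.array([np.cos(a),np.sin(a)]);ey=np.array([-ex[1],ex[0]]);o=np.array([.556,.0912])
def loc(P): q=P[:,:2]-o; return np.c_[q@ex,q@ey]*1000
for nm in ['w1','w3']:
    P=np.load(nm+'.npz')['c'].reshape(-1,3); L=loc(P); z=P[:,2]*1000
    hf=(z>36)&(z<52)&(abs(L[:,1])<60)
    for nme,x0 in [('near',-48),('far',48)]:
        for lo,hi in [(-44,-26),(26,44)]:
            m=hf&(abs(L[:,0]-x0)<32)&(L[:,1]>lo)&(L[:,1]<hi)
            if m.sum()>30: print(nm,nme,'y',lo,'x ext',np.percentile(L[m,0],[1,99]))
        m=hf&(abs(L[:,0]-x0)<15)
        if m.sum()>30: print(nm,nme,'y ext',np.percentile(L[m,1],[.5,99.5]))
        for xx in (x0-12,x0+12):
            m=hf&(abs(L[:,0]-xx)<5)
            if m.sum()>30: print('   at x',xx,np.percentile(L[m,1],[1,99]))
    m=(z>8)&(z<16)&(abs(L[:,1])<65)&(L[:,0]>0)&(L[:,0]<130); print(nm,'plate',L[m].min(0),L[m].max(0), np.percentile(L[m],[1,99],axis=0).ravel())
```

```text
w1 near y -44 x ext [-76.7771 -26.2602]
w1 near y 26 x ext [-69.8748 -26.5163]
w1 near y ext [-47.6423  47.7692]
   at x -60 [-47.3642  47.6005]
   at x -36 [-46.972   47.7402]
w1 far y -44 x ext [25.8672 69.2344]
w1 far y 26 x ext [25.5597 69.2031]
w1 far y ext [-47.0675  48.1091]
   at x 36 [-46.8119  48.0285]
   at x 60 [-46.6529  48.0573]
w1 plate [  0.006  -55.2401] [118.2005  56.1801] [  0.5009 -53.4908 110.5809  55.5114]
w3 near y -44 x ext [-65.1795 -25.6747]
w3 near y 26 x ext [-67.274  -26.0218]
w3 near y ext [-47.2285  47.8941]
   at x -60 [-29.471   48.0124]
   at x -36 [-46.8789  47.7763]
w3 far y -44 x ext [26.5891 69.8429]
w3 far y 26 x ext [26.124  69.5857]
w3 far y ext [-46.9224  47.9078]
   at x 36 [-46.6707  47.6249]
   at x 60 [-46.6123  47.7074]
w3 plate [  0.0078 -55.314 ] [119.719   56.5125] [  0.7739 -54.4863 118.7006  55.4902]
```

Run:
```python
from h import *
plan(0.5540,.0918,.075,-5.1)
```

```text
n 4 shift [ 0.0013 -0.0013  0.029 ] turn z 0.27 | tilt [-0.0031 -0.0007] from [0.5482 0.0871 0.1912] -4.03
```

Call:
move_arm --commands '[[[-1,0.0013,-0.0013,0.029,0,0,0.27],[-1,0.0013,-0.0013,0.029,0,0,0.27],[-1,0.0013,-0.0013,0.029,0,0,0.27],[-1,0.0013,-0.0013,0.029,0,0,0.27],[-1,0,0,0,0,0,0],[-1,0,0,0,0,0,0],[-1,0,0,0,0,0,0]]]'

```text
time_s: 7.43
tool_pos: [0.5558, 0.0927, 0.0779]
tool_rot: [-179.9, -0.1, -5.1]
wrist_force: [0.6, 0.8, -4.2]
grip_width: 0.029
finger_force: 30.0
```

Run:
```python
from h import *
print(manip.state()['tool_rot'])
plan(0.5540,.0918,.046,-5.1,4)
```

```text
[-179.9286   -0.0977   -5.1174]
n 4 shift [-0.0004  0.0003  0.008 ] turn z -0.0 | tilt [0.0018 0.0011] from [0.5558 0.0927 0.0779] -5.12
```

Call:
move_arm --commands '[[[-1,-0.0004,0.0003,0.008,0,0,0],[-1,-0.0004,0.0003,0.008,0,0,0],[-1,-0.0004,0.0003,0.008,0,0,0],[-1,-0.0004,0.0003,0.006,0,0,0],[-1,0,0,0.001,0,0,0],[-1,0,0,0,0,0,0],[-1,0,0,0,0,0,0]]]'

```text
time_s: 8.02
tool_pos: [0.5533, 0.0918, 0.0457]
tool_rot: [-180.0, 0.1, -5.1]
wrist_force: [-4.4, -2.2, 3.9]
grip_width: 0.0288
finger_force: 30.1
```

Call:
move_arm --commands '[[[0.5,0,0,0,0,0,0],[0.5,0,0,0,0,0,0],[0.5,0,0,0,0,0,0],[0.5,0,0,0,0,0,0],[0.5,0,0,-0.02,0,0,0],[0.5,0,0,-0.03,0,0,0],[0.5,0,0,-0.04,0,0,0],[0.5,0,0,-0.04,0,0,0],[0.5,0,0,-0.04,0,0,0],[0.5,0,0,0,0,0,0]]]'

```text
time_s: 8.85
tool_pos: [0.5583, 0.0928, 0.2243]
tool_rot: [-179.6, -0.8, -5.1]
wrist_force: [0.9, 0.6, 0.7]
grip_width: 0.0647
finger_force: 0.0
```

Run:
```python
from h import *
s=manip.state();print(s['tool_pos'],s['grip_width'])
plan(0.52,-.25,.22,15)
```

```text
[0.5583 0.0928 0.2243] 0.06469382714765293
n 9 shift [-0.0068  0.0379  0.0005] turn z -2.23 | tilt [0.0144 0.0054] from [0.5583 0.0928 0.2243] -5.1
```

Run:
```python
from h import *
plan(0.50,-.28,.22,12,11)
```

```text
n 11 shift [-0.0069  0.0337  0.0004] turn z -1.55 | tilt [0.0144 0.0054] from [0.5583 0.0928 0.2243] -5.1
```

Call:
move_arm --commands '[[[0.5,-0.0069,0.0337,0.0004,0,0,-1.55],[0.5,-0.0069,0.0337,0.0004,0,0,-1.55],[0.5,-0.0069,0.0337,0.0004,0,0,-1.55],[0.5,-0.0069,0.0337,0.0004,0,0,-1.55],[0.5,-0.0069,0.0337,0.0004,0,0,-1.55],[0.5,-0.0069,0.0337,0.0004,0,0,-1.55],[0.5,-0.0069,0.0337,0.0004,0,0,-1.55],[0.5,-0.0069,0.0337,0.0004,0,0,-1.55],[0.5,-0.0069,0.0337,0.0004,0,0,-1.55],[0.5,-0.0069,0.0337,0.0004,0,0,-1.55]]]'

```text
time_s: 9.68
tool_pos: [0.4956, -0.2476, 0.2112]
tool_rot: [-180.0, -0.1, 10.5]
wrist_force: [0.9, -0.0, 0.6]
grip_width: 0.065
finger_force: 0.0
```

Call:
move_arm --commands '[[[0.5,-0.005,0.02,0,0,0,-1.5],[0.5,0,0,0,0,0,0],[0.5,0,0,0,0,0,0],[0.5,0,0,0,0,0,0],[0.5,0,0,0,0,0,0]]]'

```text
time_s: 10.1
tool_pos: [0.4952, -0.2647, 0.2108]
tool_rot: [-179.9, -0.0, 12.1]
wrist_force: [-0.2, 0.5, 0.1]
grip_width: 0.0652
finger_force: 0.0
```

Run:
```python
from h import *
f=grab('wrist'); np.savez('w4.npz',c=cloud(f),im=f['image'],M=f['M'],K=f['mtx'])
s=manip.state();print(s['tool_pos'],s['tool_rot'])
im=f['image'];Mi=np.linalg.inv(f['M']);K=f['mtx'];tiles=[]
P=cloud(f).reshape(-1,3)
for x,y in [(.5565,-.199),(.553,-.337),(.473,-.426)]:
    p=Mi@[x,y,.03,1];u,v=(K@(p[:3]/p[2]))[:2];print(u,v)
    q=P[(np.hypot(P[:,0]-x,P[:,1]-y)<.035)&(P[:,2]>.0375)&(P[:,2]<.05)]
    r=cv2.minAreaRect((q[:,:2]*1000).astype(np.float32));print(len(q),r)
    q=P[(np.hypot(P[:,0]-x,P[:,1]-y)<.06)&(P[:,2]>.006)&(P[:,2]<.05)]
    r=cv2.minAreaRect((q[:,:2]*1000).astype(np.float32));print('  feet',len(q),r)
    u0=int(np.clip(u-50,0,460));v0=int(np.clip(v-50,0,320));tiles.append(cv2.resize(im[v0:v0+100,u0:u0+100],(260,260),interpolation=cv2.INTER_CUBIC))
cv2.imwrite('pics/tiles.png',cv2.cvtColor(np.hstack(tiles),cv2.COLOR_RGB2BGR))
```

```text
[ 0.4952 -0.2648  0.2109] [-179.9222   -0.0133   12.0704]
220.07113604697835 119.60390681250422
1703 ((555.7080078125, -201.13986206054688), (34.06440353393555, 39.28900909423828), 45.925411224365234)
  feet 4386 ((565.5181884765625, -199.62847900390625), (77.2419204711914, 101.91021728515625), 89.33660125732422)
364.9679561346571 155.2277561179202
1542 ((551.2947387695312, -339.0138854980469), (34.15077209472656, 39.34885787963867), 7.99639368057251)
  feet 3669 ((573.5399169921875, -336.32183837890625), (78.98096466064453, 84.12703704833984), 8.059450149536133)
426.5186668860064 250.58642167708152
1180 ((472.03961181640625, -428.7890319824219), (34.40140151977539, 38.69175338745117), 12.695255279541016)
  feet 2862 ((471.5462951660156, -428.8291931152344), (34.930233001708984, 84.81317138671875), 10.69780158996582)
```

View pics/tiles.png

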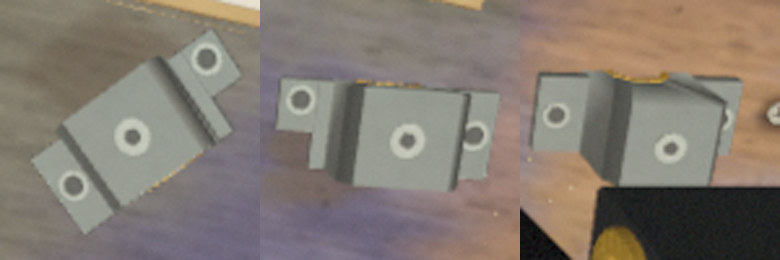

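Tiles, with +x up and +y left: the left cap is cut at its lower right (-x,-y), so it is cap_2. The middle one is cut at its lower left (-x,+y), so it is cap_1. The right one is uncut, so it is cap_3.

Run:
```python
from h import *
plan(0.5557,-.2011,.12,45.7)
```

```text
n 5 shift [ 0.0166 -0.0064  0.0182] turn z -6.73 | tilt [-0.0001  0.0014] from [ 0.4952 -0.2648  0.2109] 12.07
```

Call:
move_arm --commands '[[[0.5,0.0166,-0.0064,0.0182,0,0,-6.73],[0.5,0.0166,-0.0064,0.0182,0,0,-6.73],[0.5,0.0166,-0.0064,0.0182,0,0,-6.73],[0.5,0.0166,-0.0064,0.0182,0,0,-6.73],[0.5,0.0166,-0.0064,0.0182,0,0,-6.73],[0.5,0,0,0,0,0,0],[0.5,0,0,0,0,0,0],[0.5,0,0,0,0,0,0],[0.5,0,0,0,0,0,0]]]'

```text
time_s: 10.9
tool_pos: [0.5551, -0.2044, 0.1216]
tool_rot: [179.9, -0.1, 45.4]
wrist_force: [0.2, 0.5, 0.2]
grip_width: 0.0653
finger_force: 0.0
```

Run:
```python
from h import *
plan(0.5557,-.2011,.0365,45.7,4)
f=grab('wrist'); P=cloud(f).reshape(-1,3); x,y=.5557,-.2011
q=P[(np.hypot(P[:,0]-x,P[:,1]-y)<.035)&(P[:,2]>.0375)&(P[:,2]<.05)]
print(len(q), cv2.minAreaRect((q[:,:2]*1000).astype(np.float32)))
```

```text
n 4 shift [ 0.0007 -0.0005  0.0213] turn z -0.08 | tilt [ 0.0019 -0.0006] from [ 0.5551 -0.2044  0.1216] 45.4
2533 ((555.7005004882812, -201.03128051757812), (34.362770080566406, 39.01788330078125), 46.4681396484375)
```

Call:
move_arm --commands '[[[0.5,0.0007,-0.0005,0.0213,0,0,-0.1],[0.5,0.0007,-0.0005,0.0213,0,0,-0.1],[0.5,0.0007,-0.0005,0.0213,0,0,-0.1],[0.5,0.0007,-0.0005,0.0213,0,0,-0.1],[0.5,0,0,0,0,0,0],[0.5,0,0,0,0,0,0],[0.5,0,0,0,0,0,0]]]'

```text
time_s: 11.53
tool_pos: [0.5556, -0.2005, 0.0358]
tool_rot: [180.0, -0.0, 45.9]
wrist_force: [0.4, 0.4, 0.1]
grip_width: 0.0652
finger_force: 0.0
```

Call:
move_arm --commands '[[[-1,0,0,0,0,0,0],[-1,0,0,0,0,0,0],[-1,0,0,0,0,0,0],[-1,0,0,0,0,0,0],[-1,0,0,0,0,0,0],[-1,0,0,0,0,0,0],[-1,0,0,0,0,0,0]]]'

```text
time_s: 12.12
tool_pos: [0.5556, -0.1996, 0.0351]
tool_rot: [-180.0, -0.0, 46.0]
wrist_force: [-0.6, -0.1, 0.5]
grip_width: 0.044
finger_force: 30.0
```

Run:
```python
from h import *
s=manip.state();print(s['tool_pos'],s['tool_rot'])
t=R.from_euler('z',s['tool_rot'][2],degrees=True).inv().apply(np.r_[.5557-s['tool_pos'][0],-.2011-s['tool_pos'][1],0]);print('cap centre in tool (x fwd, left)',t)
a=np.radians(-4.95);e=np.array([np.cos(a),np.sin(a)]);o=np.array([.5558,.0916])
for k in (.048,-.048): print(o+k*e)
g=o+.048*e; plan(g[0],g[1],s['tool_pos'][2],-4.95,12)
```

```text
[ 0.5556 -0.1996  0.0351] [-179.9913   -0.0214   45.9644]
cap centre in tool (x fwd, left) [-0.001  -0.0011  0.    ]
[0.6036 0.0875]
[0.508  0.0957]
n 12 shift [ 0.0133 -0.0212 -0.    ] turn z 4.24 | tilt [0.0001 0.0004] from [ 0.5556 -0.1996  0.0351] 45.96
```

Call:
move_arm --commands '[[[-1,0,0,-0.02,0,0,0],[-1,0,0,-0.035,0,0,0],[-1,0,0,-0.04,0,0,0],[-1,0,0,-0.04,0,0,0],[-1,0,0,0,0,0,0],[-1,0,0,0,0,0,0]]]'

```text
time_s: 12.62
tool_pos: [0.5567, -0.2, 0.1722]
tool_rot: [179.8, -0.2, 46.0]
wrist_force: [-1.2, -0.3, -3.4]
grip_width: 0.044
finger_force: 30.0
```

Run:
```python
from h import *
P=np.load('top.npz')['c'].reshape(-1,3); m=(P[:,2]>.13)&(P[:,0]>.6)&(P[:,1]>-.05)&(P[:,1]<.25); print('cab',P[m,0].min(),P[m,2].max())
s=manip.state();print(s['tool_pos'],s['tool_rot'],s['wrist_force'],s['grip_width'])
plan(.6046,.0874,.165,-4.95,12)
```

```text
cab 0.7403646374063637 0.5358632226265703
[ 0.5567 -0.2     0.1722] [179.8211  -0.1794  45.9712] [-1.1728 -0.259  -3.4261] 0.04395113275465887
n 12 shift [ 0.0133 -0.0213  0.0006] turn z 4.24 | tilt [0.0044 0.0001] from [ 0.5567 -0.2     0.1722] 45.97
```

Call:
move_arm --commands '[[[-1,0.0133,-0.0213,0,0,0,4.24],[-1,0.0133,-0.0213,0,0,0,4.24],[-1,0.0133,-0.0213,0,0,0,4.24],[-1,0.0133,-0.0213,0,0,0,4.24],[-1,0.0133,-0.0213,0,0,0,4.24],[-1,0.0133,-0.0213,0,0,0,4.24],[-1,0.0133,-0.0213,0,0,0,4.24],[-1,0.0133,-0.0213,0,0,0,4.24],[-1,0.0133,-0.0213,0,0,0,4.24],[-1,0.0133,-0.0213,0,0,0,4.24]]]'

```text
time_s: 13.45
tool_pos: [0.5754, 0.0464, 0.1673]
tool_rot: [-180.0, 0.3, 3.4]
wrist_force: [1.1, -0.2, -1.3]
grip_width: 0.0438
finger_force: 30.0
```

Call:
move_arm --commands '[[[-1,0.0133,-0.0213,0,0,0,4.24],[-1,0.0133,-0.0213,0,0,0,4.24],[-1,0,0,0,0,0,0],[-1,0,0,0,0,0,0],[-1,0,0,0,0,0,0]]]'

```text
time_s: 13.87
tool_pos: [0.6012, 0.0873, 0.1678]
tool_rot: [179.9, 0.2, -4.9]
wrist_force: [-0.7, -0.5, -2.8]
grip_width: 0.0441
finger_force: 30.0
```

Run:
```python
from h import *
s=manip.state();print(s['tool_pos'],s['tool_rot'],s['wrist_force'])
plan(.6046,.0874,.10,-4.95,4)
f=grab('wrist'); np.savez('w5.npz',c=cloud(f),im=f['image'],M=f['M'],K=f['mtx']); save(f,'w5.png')
```

```text
[0.6012 0.0873 0.1678] [179.8939   0.2417  -4.889 ] [-0.7314 -0.4613 -2.8097]
n 4 shift [ 0.0008 -0.0001  0.0169] turn z 0.02 | tilt [-0.0044 -0.0015] from [0.6012 0.0873 0.1678] -4.89
```

Call:
move_arm --commands '[[[-1,0.0008,0,0.02,0,0,0],[-1,0.0008,0,0.02,0,0,0],[-1,0.0008,0,0.02,0,0,0],[-1,0.0008,0,0.02,0,0,0],[-1,0,0,0,0,0,0],[-1,0,0,0,0,0,0],[-1,0,0,0,0,0,0],[-1,0,0,0,0,0,0]]]'

```text
time_s: 14.58
tool_pos: [0.6069, 0.0876, 0.0918]
tool_rot: [-179.9, -0.1, -4.9]
wrist_force: [-0.5, 0.2, -2.5]
grip_width: 0.0442
finger_force: 30.0
```

Run:
```python
from h import *
s=manip.state();print(s['tool_pos'],s['tool_rot'],s['wrist_force'])
plan(.6046,.0874,.075,-4.95,4)
f=grab('wrist');c=cloud(f); np.savez('w6.npz',c=c,im=f['image'],M=f['M'],K=f['mtx']); save(f,'w6.png')
a=np.radians(-4.95);ex=np.array([np.cos(a),np.sin(a)]);ey=np.array([-ex[1],ex[0]]);o=np.array([.5558,.0916])
P=c.reshape(-1,3);q=P[:,:2]-o;L=np.c_[q@ex,q@ey]*1000;z=P[:,2]*1000
def ext(m,n): print(n,m.sum(), L[m].min(0),L[m].max(0),np.percentile(L[m],[1,99],axis=0).ravel()) if m.sum()>10 else print(n,m.sum())
ext((z>36)&(z<49)&(abs(L[:,1])<55)&(L[:,0]>60)&(L[:,0]<80),'half far strip')
ext((z>84)&(z<96)&(abs(L[:,1])<30)&(abs(L[:,0]-48)<30),'crown top')
ext((z>58)&(z<66)&(abs(L[:,1])<60)&(abs(L[:,0]-48)<30),'feet top')
ext((z>8)&(z<16)&(abs(L[:,1])<65)&(L[:,0]>70)&(L[:,0]<130),'plate')
```

```text
[0.6069 0.0876 0.0918] [-179.9204   -0.1331   -4.9447] [-0.4637  0.2023 -2.4629]
n 4 shift [-0.0006  0.0001  0.0042] turn z 0.0 | tilt [0.0024 0.0012] from [0.6069 0.0876 0.0918] -4.94
half far strip 2521 [ 60.0075 -47.7906] [72.0359 47.9231] [ 60.2208 -46.9513  71.104   46.4077]
crown top 2756 [ 32.3827 -29.9913] [68.3883 29.8853] [ 33.5453 -28.8978  68.0006  28.7225]
feet top 1609 [ 45.3931 -41.6168] [68.4917 42.476 ] [ 47.9662 -41.2881  68.0177  41.9467]
plate 6703 [ 70.0094 -55.6553] [120.2954  56.1288] [ 70.4004 -54.3482 119.7304  54.4536]
```

View pics/w6.png

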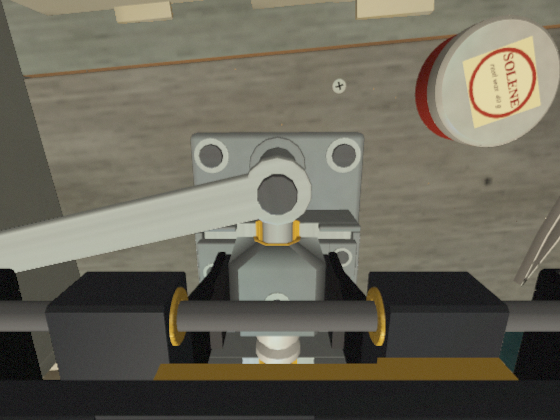

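The view shows the cap held at (278,270) above the far half, lined up with the spindle. The keeper bar is clear to the left and the post is at (278,193).

Call:
move_arm --commands '[[[-1,-0.0015,0,0.004,0,0,0],[-1,0,0,0,0,0,0],[-1,0,0,0,0,0,0],[-1,0,0,0,0,0,0]]]'

```text
time_s: 14.97
tool_pos: [0.6044, 0.0882, 0.0862]
tool_rot: [-180.0, 0.0, -4.9]
wrist_force: [0.5, -0.2, -2.3]
grip_width: 0.0437
finger_force: 30.0
```

Run:
```python
from h import *
s=manip.state();print(s['tool_pos'],s['tool_rot'],s['wrist_force'],s['qd'])
plan(.6042,.0874,.075,-4.95,4)
```

```text
[0.6044 0.0882 0.0862] [-179.9627    0.0097   -4.9038] [ 0.5201 -0.1643 -2.32  ] [-0.032   0.0225  0.1488 -0.1502  0.0389 -0.0563 -0.0056]
n 4 shift [-0.      0.0002  0.0028] turn z 0.01 | tilt [-0.0001  0.0007] from [0.6044 0.0882 0.0862] -4.9
```

Settled. Lower it home.

Call:
move_arm --commands '[[[-1,0,0.0008,0.002,0,0,0],[-1,0,0,0.003,0,0,0],[-1,0,0,0.003,0,0,0],[-1,0,0,0.003,0,0,0],[-1,0,0,0.001,0,0,0],[-1,0,0,0,0,0,0],[-1,0,0,0,0,0,0],[-1,0,0,0,0,0,0]]]'

```text
time_s: 15.63
tool_pos: [0.6042, 0.0872, 0.075]
tool_rot: [-180.0, 0.0, -4.9]
wrist_force: [-2.8, 0.3, 6.0]
grip_width: 0.0437
finger_force: 30.0
```

Call:
move_arm --commands '[[[0.5,0,0,0,0,0,0],[0.5,0,0,0,0,0,0],[0.5,0,0,0,0,0,0],[0.5,0,0,0,0,0,0],[0.5,0,0,-0.02,0,0,0],[0.5,0,0,-0.03,0,0,0],[0.5,0,0,-0.04,0,0,0],[0.5,0,0,-0.02,0,0,0],[0.5,0,0,0,0,0,0],[0.5,0,0,0,0,0,0]]]'

```text
time_s: 16.47
tool_pos: [0.6051, 0.087, 0.1853]
tool_rot: [-179.9, -0.1, -4.9]
wrist_force: [0.6, -0.1, 0.4]
grip_width: 0.0652
finger_force: 0.0
```

Run:
```python
from h import *
s=manip.state();print(s['tool_pos'],s['tool_rot'],s['wrist_force'],s['grip_width'])
f=grab('wrist');c=cloud(f); np.savez('w7.npz',c=c,im=f['image'],M=f['M'],K=f['mtx'])
a=np.radians(-4.95);ex=np.array([np.cos(a),np.sin(a)]);ey=np.array([-ex[1],ex[0]]);o=np.array([.5558,.0916])
P=c.reshape(-1,3);q=P[:,:2]-o;L=np.c_[q@ex,q@ey]*1000;z=P[:,2]*1000
m=(z>76)&(z<90)&(abs(L[:,1])<22)&(abs(L[:,0]-48)<20);print('crown top z',np.percentile(z[m],[5,50,95]),cv2.minAreaRect(L[m].astype(np.float32)))
m=(z>46.5)&(z<52)&(abs(L[:,1])>25)&(abs(L[:,1])<43)&(abs(L[:,0]-48)<20)
for sg in (-1,1):
    k=m&(L[:,1]*sg>0); print('feet',k.sum(),np.percentile(z[k],[5,50,95]))
plan(.5513,-.339,.2,8)
```

```text
[0.6051 0.087  0.1853] [-179.9265   -0.1305   -4.9251] [ 0.5529 -0.0939  0.3763] 0.06521581702405088
crown top z [76.9639 79.6921 80.8731] ((47.71763229370117, 0.0014057159423828125), (34.587867736816406, 42.58509826660156), 0.3349951207637787)
feet 704 [46.6747 48.4508 50.123 ]
feet 806 [47.1409 48.788  50.1037]
n 12 shift [-0.005   0.0355 -0.0014] turn z -1.08 | tilt [-0.0007  0.0004] from [0.6041 0.087  0.1836] -4.92
```

Call:
move_arm --commands '[[[0.5,-0.0046,0.0328,-0.001,0,0,-1],[0.5,-0.0046,0.0328,-0.001,0,0,-1],[0.5,-0.0046,0.0328,0,0,0,-1],[0.5,-0.0046,0.0328,0,0,0,-1],[0.5,-0.0046,0.0328,0,0,0,-1],[0.5,-0.0046,0.0328,0,0,0,-1],[0.5,-0.0046,0.0328,0,0,0,-1],[0.5,-0.0046,0.0328,0,0,0,-1],[0.5,-0.0046,0.0328,0,0,0,-1],[0.5,-0.0046,0.0328,0,0,0,-1]]]'

```text
time_s: 17.35
tool_pos: [0.5544, -0.2412, 0.1837]
tool_rot: [-179.9, 0.2, 5.1]
wrist_force: [0.6, -0.0, 0.3]
grip_width: 0.0652
finger_force: 0.0
```

Call:
move_arm --commands '[[[0.5,-0.0046,0.0328,0.02,0,0,-1],[0.5,-0.0046,0.0328,0.02,0,0,-1],[0.5,-0.0046,0.0328,0.02,0,0,-1],[0.5,0,0,0,0,0,0],[0.5,0,0,0,0,0,0],[0.5,0,0,0,0,0,0],[0.5,0,0,0,0,0,0]]]'

```text
time_s: 17.93
tool_pos: [0.5534, -0.3376, 0.1255]
tool_rot: [-179.9, 0.0, 8.2]
wrist_force: [1.5, 0.1, -0.5]
grip_width: 0.0651
finger_force: 0.0
```

Run:
```python
from h import *
f=grab('wrist'); P=cloud(f).reshape(-1,3); x,y=.5513,-.339
q=P[(np.hypot(P[:,0]-x,P[:,1]-y)<.035)&(P[:,2]>.0375)&(P[:,2]<.05)]
print(len(q), cv2.minAreaRect((q[:,:2]*1000).astype(np.float32)))
plan(.5513,-.339,.0365,8.0,4)
```

```text
2413 ((551.8790893554688, -339.8880615234375), (34.3689079284668, 39.430381774902344), 8.579266548156738)
n 4 shift [-0.0007  0.0003  0.0224] turn z 0.06 | tilt [0.0005 0.0015] from [ 0.5537 -0.3375  0.126 ] 8.23
```

Call:
move_arm --commands '[[[0.5,-0.0005,0.0004,0.0224,0,0,0],[0.5,-0.0005,0.0004,0.0224,0,0,0],[0.5,-0.0005,0.0004,0.0224,0,0,0],[0.5,-0.0005,0.0004,0.022,0,0,0],[0.5,0,0,0,0,0,0],[0.5,0,0,0,0,0,0],[0.5,0,0,0,0,0,0]]]'

```text
time_s: 18.57
tool_pos: [0.5519, -0.34, 0.0374]
tool_rot: [-180.0, -0.1, 8.2]
wrist_force: [0.4, -0.4, 0.4]
grip_width: 0.0652
finger_force: 0.0
```

Call:
move_arm --commands '[[[-1,0,0,0,0,0,0],[-1,0,0,0,0,0,0],[-1,0,0,0,0,0,0],[-1,0,0,0,0,0,0],[-1,0,0,0,0,0,0],[-1,0,0,0,0,0,0],[-1,0,0,0,0,0,0]]]'

```text
time_s: 19.15
tool_pos: [0.5511, -0.3406, 0.0369]
tool_rot: [-179.9, 0.0, 8.1]
wrist_force: [-1.1, 2.0, 3.8]
grip_width: 0.044
finger_force: 30.0
```

Run:
```python
from h import *
s=manip.state();print(s['tool_pos'],s['tool_rot'],s['grip_width'],s['finger_force'])
t=R.from_euler('z',s['tool_rot'][2],degrees=True).inv().apply(np.r_[.5517-s['tool_pos'][0],-.3395-s['tool_pos'][1],0]);print('cap centre in tool',t)
plan(.508-t[0],.0957,s['tool_pos'][2],-4.95,13)
```

```text
[ 0.5511 -0.3406  0.0369] [-179.9067    0.0041    8.1008] 0.04402359881264214 29.995530865598994
cap centre in tool [0.0008 0.001  0.    ]
n 13 shift [-0.0022 -0.0337 -0.    ] turn z 1.0 | tilt [-0.0003  0.0016] from [ 0.5511 -0.3406  0.0369] 8.1
```

Call:
move_arm --commands '[[[-1,0,0,-0.02,0,0,0],[-1,0,0,-0.035,0,0,0],[-1,0,0,-0.04,0,0,0],[-1,0,0,-0.035,0,0,0],[-1,-0.0022,-0.0337,0,0,0,1],[-1,-0.0022,-0.0337,0,0,0,1],[-1,-0.0022,-0.0337,0,0,0,1],[-1,-0.0022,-0.0337,0,0,0,1],[-1,-0.0022,-0.0337,0,0,0,1],[-1,-0.0022,-0.0337,0,0,0,1]]]'

```text
time_s: 19.98
tool_pos: [0.5169, -0.1401, 0.1657]
tool_rot: [-180.0, 0.1, 2.0]
wrist_force: [0.6, 0.7, -4.1]
grip_width: 0.0438
finger_force: 30.0
```

Call:
move_arm --commands '[[[-1,-0.0022,-0.0337,0,0,0,1],[-1,-0.0022,-0.0337,0,0,0,1],[-1,-0.0022,-0.0337,0,0,0,1],[-1,-0.0022,-0.0337,0,0,0,1],[-1,-0.0022,-0.0337,0,0,0,1],[-1,-0.0022,-0.0337,0,0,0,1],[-1,-0.0022,-0.0337,0,0,0,1],[-1,0,0,0,0,0,0],[-1,0,0,0,0,0,0],[-1,0,0,0,0,0,0]]]'

```text
time_s: 20.82
tool_pos: [0.5061, 0.0937, 0.166]
tool_rot: [179.9, 0.1, -4.9]
wrist_force: [-0.1, -0.5, -4.2]
grip_width: 0.0438
finger_force: 30.0
```

Run:
```python
from h import *
s=manip.state();print(s['tool_rot'],s['wrist_force'])
plan(.5072,.0958,.09,-4.95,4)
```

```text
[179.9343   0.0718  -4.9085] [-0.1385 -0.5315 -4.2386]
n 4 shift [ 0.0002 -0.0005  0.019 ] turn z 0.01 | tilt [-0.0013 -0.001 ] from [0.5061 0.0937 0.166 ] -4.91
```

Call:
move_arm --commands '[[[-1,0.0002,-0.0005,0.019,0,0,0],[-1,0.0002,-0.0005,0.019,0,0,0],[-1,0.0002,-0.0005,0.019,0,0,0],[-1,0.0002,-0.0005,0.019,0,0,0],[-1,0,0,0,0,0,0],[-1,0,0,0,0,0,0],[-1,0,0,0,0,0,0],[-1,0,0,0,0,0,0],[-1,0,0,0,0,0,0],[-1,0,0,0,0,0,0]]]'

```text
time_s: 21.65
tool_pos: [0.5082, 0.0967, 0.0919]
tool_rot: [-179.9, -0.1, -4.9]
wrist_force: [0.2, -0.3, -4.6]
grip_width: 0.0442
finger_force: 30.0
```

Run:
```python
from h import *
s=manip.state();print(s['tool_rot'],s['qd'])
plan(.5072,.0958,.0765,-4.95,4)
f=grab('wrist');c=cloud(f)
a=np.radians(-4.95);ex=np.array([np.cos(a),np.sin(a)]);ey=np.array([-ex[1],ex[0]]);o=np.array([.5558,.0916])
P=c.reshape(-1,3);q=P[:,:2]-o;L=np.c_[q@ex,q@ey]*1000;z=P[:,2]*1000
m=(z>86)&(z<98)&(abs(L[:,1])<24)&(abs(L[:,0]+48)<30);print('crown',np.percentile(L[m],[0.5,99.5],axis=0).ravel(),m.sum())
m=(z>58)&(z<66)&(abs(L[:,1])<60)&(abs(L[:,0]+48)<30);print('feet',np.percentile(L[m],[0.5,99.5],axis=0).ravel(),m.sum())
m=(z>76)&(z<82)&(abs(L[:,1])<22)&(abs(L[:,0]-48)<22);print('cap2',np.percentile(L[m],[0.5,99.5],axis=0).ravel())
```

```text
[-179.9176   -0.0807   -4.9167] [-0.0754  0.151  -0.0473  0.3182  0.0002 -0.1198 -0.0971]
n 4 shift [-0.0002  0.0003  0.0039] turn z 0.01 | tilt [0.0015 0.0013] from [0.5082 0.0967 0.0919] -4.92
crown [-76.8869 -23.6507 -29.5491  23.582 ] 4741
feet [-52.4151 -40.8298 -29.4146  42.5268] 2168
cap2 [ 30.821  -20.3283  64.5044  19.6639]
```

Call:
move_arm --commands '[[[-1,-0.0006,0.0005,0.003,0,0,0],[-1,-0.0006,0.0005,0.003,0,0,0],[-1,0,0,0,0,0,0],[-1,0,0,0,0,0,0],[-1,0,0,0.003,0,0,0],[-1,0,0,0.003,0,0,0],[-1,0,0,0.003,0,0,0],[-1,0,0,0.001,0,0,0],[-1,0,0,0,0,0,0],[-1,0,0,0,0,0,0]]]'

```text
time_s: 22.53
tool_pos: [0.5064, 0.0957, 0.0767]
tool_rot: [-179.9, 0.1, -4.9]
wrist_force: [-6.2, -0.8, 12.4]
grip_width: 0.0434
finger_force: 30.0
```

Call:
move_arm --commands '[[[0.5,0,0,0,0,0,0],[0.5,0,0,0,0,0,0],[0.5,0,0,0,0,0,0],[0.5,0,0,0,0,0,0],[0.5,0,0,-0.02,0,0,0],[0.5,0,0,-0.03,0,0,0],[0.5,0,0,-0.04,0,0,0],[0.5,0,0,-0.04,0,0,0],[0.5,0,0,0,0,0,0],[0.5,0,0,0,0,0,0]]]'

```text
time_s: 23.37
tool_pos: [0.5081, 0.0961, 0.2075]
tool_rot: [-179.8, -0.3, -4.9]
wrist_force: [0.5, 0.1, -1.5]
grip_width: 0.0651
finger_force: 0.0
```

Call:
move_arm --commands '[[[0.5,0,0,0,0,0,0],[0.5,0,0,0,0,0,0]]]'

```text
time_s: 23.53
tool_pos: [0.5053, 0.0955, 0.2033]
tool_rot: [180.0, 0.2, -4.9]
wrist_force: [0.2, -0.8, -0.5]
grip_width: 0.0653
finger_force: 0.0
```

Run:
```python
from h import *
s=manip.state();print(s['tool_pos'],s['tool_rot'],s['qpos'])
f=grab('wrist');c=cloud(f);save(f,'w8.png'); np.savez('w8.npz',c=c,im=f['image'],M=f['M'],K=f['mtx'])
a=np.radians(-4.95);ex=np.array([np.cos(a),np.sin(a)]);ey=np.array([-ex[1],ex[0]]);o=np.array([.5558,.0916])
P=c.reshape(-1,3);q=P[:,:2]-o;L=np.c_[q@ex,q@ey]*1000;z=P[:,2]*1000
for x0 in (-48,48):
    m=(z>76)&(z<90)&(abs(L[:,1])<22)&(abs(L[:,0]-x0)<20);print('crown z',np.percentile(z[m],[5,50,95]),cv2.minAreaRect(L[m].astype(np.float32)))
    for sg in (-1,1):
        k=(z>44)&(z<56)&(L[:,1]*sg>28)&(L[:,1]*sg<40)&(abs(L[:,0]-x0-5)<8); print('foot',sg,k.sum(),np.percentile(z[k],[5,50,95]) if k.sum() else '')
im=f['image'];m=(z.reshape(420,560)>98)&(z.reshape(420,560)<135)&(L[:,1].reshape(420,560)>120)&(im.max(2)<90)
print('handle pts',m.sum(), c[m].mean(0) if m.sum() else '', c[m].min(0) if m.sum() else '',c[m].max(0) if m.sum() else '')
t=np.load('top.npz');ct=t['c'];im=t['im'];m=(ct[...,2]>.1)&(ct[...,2]<.14)&(np.hypot(ct[...,0]-.62,ct[...,1]-.27)<.04);print('top handle',m.sum(),ct[m].mean(0),ct[m].min(0),ct[m].max(0))
```

```text
[0.5053 0.0955 0.2033] [179.9645   0.1561  -4.9075] [ -37.8017    3.263    25.1529  106.3761   -1.4817   70.8353 -107.1017]
crown z [77.3956 79.7328 80.9458] ((-49.00251770019531, 0.3144721984863281), (34.49732208251953, 42.075279235839844), 0.043861132115125656)
foot -1 232 [47.8302 49.1126 50.3873]
foot 1 233 [47.8266 49.1991 50.7603]
crown z [77.3791 79.7171 81.0819] ((47.915000915527344, -0.29569053649902344), (33.482521057128906, 42.08113479614258), 0.00021910243958700448)
foot -1 326 [47.767  49.101  50.3662]
foot 1 325 [47.6654 49.1318 50.4879]
handle pts 42 [0.6263 0.2676 0.0998] [0.6224 0.2658 0.0981] [0.6316 0.2702 0.1024]
top handle 35 [0.6274 0.2738 0.1191] [0.621  0.2584 0.1001] [0.6373 0.2816 0.1307]
```

View pics/w8.png

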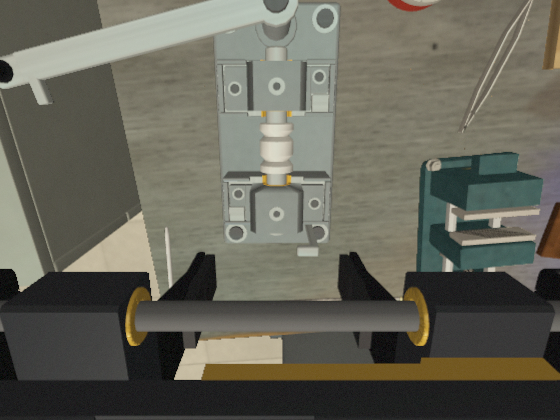

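Both caps show seated at (277,90) and (277,213) with the spindle between them. The bar's black grip is at (5,70), beside the left-hand cabinet, and I'll check that cabinet's height.

Run:
```python
from h import *
P=np.load('top.npz')['c'].reshape(-1,3)
for y0 in np.arange(.2,.5,.04):
    m=(P[:,1]>y0)&(P[:,1]<y0+.04)&(P[:,0]>.48)&(P[:,0]<.8)
    print(round(y0,2),[ (round(x,2),round(np.nanmax(np.r_[-9,P[m&(P[:,0]>x)&(P[:,0]<x+.08),2]]),3)) for x in (.48,.56,.64,.72)])
plan(.627,.2735,.22,98.5)
plan(.627,.2735,.203,98.5,20)
```

```text
0.2 [(0.48, np.float64(0.014)), (0.56, np.float64(0.098)), (0.64, np.float64(0.098)), (0.72, np.float64(0.182))]
0.24 [(0.48, np.float64(0.005)), (0.56, np.float64(0.131)), (0.64, np.float64(0.094)), (0.72, np.float64(0.007))]
0.28 [(0.48, np.float64(-9.0)), (0.56, np.float64(0.127)), (0.64, np.float64(-9.0)), (0.72, np.float64(-9.0))]
0.32 [(0.48, np.float64(-9.0)), (0.56, np.float64(-9.0)), (0.64, np.float64(-9.0)), (0.72, np.float64(-9.0))]
0.36 [(0.48, np.float64(-0.01)), (0.56, np.float64(-0.008)), (0.64, np.float64(-0.009)), (0.72, np.float64(-0.008))]
0.4 [(0.48, np.float64(-0.009)), (0.56, np.float64(-0.008)), (0.64, np.float64(-0.01)), (0.72, np.float64(0.072))]
0.44 [(0.48, np.float64(-0.008)), (0.56, np.float64(-0.01)), (0.64, np.float64(0.065)), (0.72, np.float64(0.079))]
0.48 [(0.48, np.float64(-0.008)), (0.56, np.float64(0.078)), (0.64, np.float64(0.074)), (0.72, np.float64(0.077))]
n 15 shift [ 0.0161 -0.0035 -0.0011] turn z -6.89 | tilt [-0.0032 -0.0006] from [0.5052 0.0954 0.2031] -4.91
n 20 shift [ 0.0122 -0.0025  0.    ] turn z -5.17 | tilt [-0.0032 -0.0006] from [0.5052 0.0954 0.2031] -4.91
```

Call:
move_arm --commands '[[[0.2,0.0122,-0.0025,0,0,0,-5.17],[0.2,0.0122,-0.0025,0,0,0,-5.17],[0.2,0.0122,-0.0025,0,0,0,-5.17],[0.2,0.0122,-0.0025,0,0,0,-5.17],[0.2,0.0122,-0.0025,0,0,0,-5.17],[0.2,0.0122,-0.0025,0,0,0,-5.17],[0.2,0.0122,-0.0025,0,0,0,-5.17],[0.2,0.0122,-0.0025,0,0,0,-5.17],[0.2,0.0122,-0.0025,0,0,0,-5.17],[0.2,0.0122,-0.0025,0,0,0,-5.17]]]'

```text
time_s: 24.42
tool_pos: [0.6104, 0.1556, 0.2028]
tool_rot: [-179.9, 0.2, 47.0]
wrist_force: [-0.3, -0.2, 0.1]
grip_width: 0.0523
finger_force: 0.0
```

Call:
move_arm --commands '[[[0.2,0.0122,-0.0025,0,0,0,-5.17],[0.2,0.0122,-0.0025,0,0,0,-5.17],[0.2,0.0122,-0.0025,0,0,0,-5.17],[0.2,0.0122,-0.0025,0,0,0,-5.17],[0.2,0.0122,-0.0025,0,0,0,-5.17],[0.2,0.0122,-0.0025,0,0,0,-5.17],[0.2,0.0122,-0.0025,0,0,0,-5.17],[0.2,0.0122,-0.0025,0,0,0,-5.17],[0.2,0.0122,-0.0025,0,0,0,-5.17],[0.2,0.0122,-0.0025,0,0,0,-5.17]]]'

```text
time_s: 25.25
tool_pos: [0.6275, 0.275, 0.2026]
tool_rot: [-179.8, 0.0, 98.7]
wrist_force: [1.1, -0.1, -0.3]
grip_width: 0.0519
finger_force: 0.0
```

Call:
move_arm --commands '[[[0.2,0,0,0,0,0,0],[0.2,0,0,0,0,0,0],[0.2,0,0,0,0,0,0],[0.2,0,0,0,0,0,0]]]'

```text
time_s: 25.58
tool_pos: [0.6285, 0.2732, 0.2044]
tool_rot: [-180.0, 0.0, 98.3]
wrist_force: [0.5, 0.1, -0.6]
grip_width: 0.0523
finger_force: 0.0
```

Run:
```python
from h import *
s=manip.state();print(s['tool_pos'],s['tool_rot'],s['qpos'],s['grip_width'])
f=grab('wrist');c=cloud(f);im=f['image'];save(f,'w9.png')
m=(c[...,2]>.1)&(c[...,2]<.135)&(np.hypot(c[...,0]-.627,c[...,1]-.2735)<.04);v,u=np.nonzero(m)
print('handle',m.sum(),c[m].mean(0) if m.sum() else '',u.mean() if m.sum() else '',v.mean() if m.sum() else '')
plan(.627,.2735,.125,98.5,4)
```

```text
[0.6285 0.2732 0.2044] [-179.9594    0.0361   98.2993] [-33.1742  23.8633  10.0833  81.1739  -4.1732  75.3772 -14.5794] 0.05226104465264998
handle 512 [0.6279 0.2766 0.1192] 276.103515625 226.4453125
n 4 shift [ 0.0001 -0.0004  0.0199] turn z -0.05 | tilt [-0.0003 -0.0004] from [0.6285 0.2733 0.2047] 98.32
```

Call:
move_arm --commands '[[[0.2,0,0,0.02,0,0,0],[0.2,0,0,0.02,0,0,0],[0.2,0,0,0.02,0,0,0],[0.2,0,0,0.0195,0,0,0],[0.2,0,0,0,0,0,0],[0.2,0,0,0,0,0,0],[0.2,0,-0.008,0,0,0,0],[0.2,0,-0.005,0,0,0,0]]]'

```text
time_s: 26.3
tool_pos: [0.6156, 0.273, 0.1273]
tool_rot: [179.9, -0.1, 98.4]
wrist_force: [0.1, -0.5, 0.4]
grip_width: 0.0526
finger_force: 0.0
```

Call:
move_arm --commands '[[[0.2,-0.0005,-0.0135,0,0,0,-4],[0.2,-0.0005,-0.0135,0,0,0,-4],[0.2,-0.0005,-0.0135,0,0,0,-4],[0.2,-0.0005,-0.0135,0,0,0,-4],[0.2,-0.0005,-0.0135,0,0,0,-4]]]'

```text
time_s: 26.72
tool_pos: [0.5514, 0.2519, 0.1274]
tool_rot: [179.8, -0.0, 118.7]
wrist_force: [0.6, 0.3, 0.6]
grip_width: 0.0525
finger_force: 0.4
```

```bash
cat >> h.py <<'E'
def keep():
    s=manip.state(); p=np.array(s['tool_pos'][:2])-[.6554,.0830]
    print(s['tool_pos'],s['tool_rot'],s['wrist_force'],'radius',np.hypot(*p),'theta of TCP',175.05-np.degrees(np.arctan2(p[1],p[0]))%360,'theta of tool yaw',175.05-s['tool_rot'][2])
E
python3 -c "
from h import *
keep()"
```

```text
[0.5514 0.2519 0.1274] [179.7936  -0.0251 118.7085] [0.5784 0.2571 0.5729] radius 0.19828953588896622 theta of TCP 53.43110586299879 theta of tool yaw 56.34149966557362
```

Call:
move_arm --commands '[[[0.2,-0.0008,-0.0135,0,0,0,-4],[0.2,-0.0008,-0.0135,0,0,0,-4],[0.2,-0.0008,-0.0135,0,0,0,-4],[0.2,-0.0008,-0.0135,0,0,0,-4],[0.2,-0.0008,-0.0135,0,0,0,-4],[0.2,-0.0008,-0.0135,0,0,0,-4]]]'

```text
time_s: 27.22
tool_pos: [0.4916, 0.1979, 0.1273]
tool_rot: [179.8, 0.1, 142.7]
wrist_force: [0.6, 0.7, 0.5]
grip_width: 0.0522
finger_force: 0.4
```

```bash
python3 -c "
from h import *
keep()"
```

```text
[0.4916 0.1979 0.1273] [179.7839   0.066  142.7079] [0.633  0.7382 0.4503] radius 0.20007218891646314 theta of TCP 30.101704443373364 theta of tool yaw 32.34206198809079
```

Call:
move_arm --commands '[[[0.2,-0.0013,-0.0135,0,0,0,-4],[0.2,-0.0013,-0.0135,0,0,0,-4],[0.2,-0.0013,-0.0135,0,0,0,-4],[0.2,-0.0013,-0.0135,0,0,0,-4],[0.2,-0.0013,-0.0135,0,0,0,-4],[0.2,-0.0013,-0.0135,0,0,0,-4]]]'

```text
time_s: 27.72
tool_pos: [0.4612, 0.123, 0.1271]
tool_rot: [179.8, 0.1, 166.7]
wrist_force: [-0.0, 0.6, 0.5]
grip_width: 0.0524
finger_force: 0.4
```

```bash
python3 -c "
from h import *
keep()"
```

```text
[0.4612 0.123  0.1271] [179.8378   0.1091 166.7168] [-0.0089  0.5526  0.5147] radius 0.1983118425327071 theta of TCP 6.691090849774582 theta of tool yaw 8.333242296245942
```

Call:
move_arm --commands '[[[0.2,-0.0006,-0.0085,0,0,0,-2],[0.2,-0.0006,-0.0085,0,0,0,-2],[0.2,-0.0006,-0.0085,0,0,0,-2],[0.2,0,-0.006,0,0,0,-2],[0.2,0,-0.003,0,0,0,0],[0.2,0,-0.002,0,0,0,0],[0.2,0,0,0,0,0,0]]]'

```text
time_s: 28.3
tool_pos: [0.457, 0.0865, 0.1263]
tool_rot: [179.9, 0.1, 174.4]
wrist_force: [-0.9, 0.7, -0.6]
grip_width: 0.0519
finger_force: 0.0
```

```bash
python3 -c "
from h import *
keep()"
```

```text
[0.457  0.0865 0.1263] [179.9294   0.0773 174.4224] [-0.9275  0.7201 -0.6466] radius 0.19847301073959678 theta of TCP -3.926269631235243 theta of tool yaw 0.6275679700161731
```

Call:
move_arm --commands '[[[0.2,0,-0.0015,0,0,0,0],[0.2,0,-0.0015,0,0,0,0],[0.2,0,-0.0015,0,0,0,0],[0.2,0,0,0,0,0,0],[0.2,0,0,0,0,0,0]]]'

```text
time_s: 28.72
tool_pos: [0.4562, 0.082, 0.1253]
tool_rot: [180.0, -0.0, 174.5]
wrist_force: [0.0, -0.5, -0.6]
grip_width: 0.0523
finger_force: 0.0
```

Call:
move_arm --commands '[[[0.2,0,-0.0015,0,0,0,0],[0.2,0,0,0,0,0,0],[0.2,0,0,0,0,0,0]]]'

```text
time_s: 28.97
tool_pos: [0.4561, 0.0815, 0.1252]
tool_rot: [179.9, -0.0, 174.5]
wrist_force: [1.4, 3.5, -2.5]
grip_width: 0.0524
finger_force: 2.2
```

```bash
python3 -c "
from h import *
keep()"
```

```text
[0.4561 0.0815 0.1252] [179.9047  -0.0102 174.5213] [ 1.3598  3.4929 -2.4709] radius 0.19927368405514329 theta of TCP -5.368252696323509 theta of tool yaw 0.5287235986278915
```

Call:
move_arm --commands '[[[0.2,0,-0.0015,0,0,0,0],[0.2,0,-0.0005,0,0,0,0],[0.2,0,0,0,0,0,0],[0.2,0,0,0,0,0,0],[0.2,0,0,0,0,0,0]]]'

```text
time_s: 29.38
tool_pos: [0.4561, 0.0814, 0.1252]
tool_rot: [179.8, 0.0, 174.6]
wrist_force: [1.4, 8.9, -4.5]
grip_width: 0.0527
finger_force: 4.4
```

Call:
move_arm --commands '[[[0.2,0,0.007,0,0,0,0],[0.2,0,0.005,0,0,0,0],[0.2,0,0,0,0,0,0],[0.2,0,0,-0.02,0,0,0],[0.2,0,0,-0.03,0,0,0],[0.2,0,0,-0.04,0,0,0],[0.2,-0.01,0,-0.04,0,0,0],[0.2,0,0,0,0,0,0],[0.2,0,0,0,0,0,0],[0.2,0,0,0,0,0,0]]]'

```text
time_s: 30.22
tool_pos: [0.4668, 0.0889, 0.2551]
tool_rot: [-180.0, -0.0, 174.4]
wrist_force: [-0.5, 0.8, -0.3]
grip_width: 0.052
finger_force: 0.0
```

Run:
```python
from h import *
keep()
f=grab('wrist');c=cloud(f);save(f,'w10.png')
m=(c[...,2]>.08)&(c[...,2]<.1)&(np.hypot(c[...,0]-.556,c[...,1]-.0914)<.085)
l=cv2.fitLine((c[m][:,:2]*1000).astype(np.float32),cv2.DIST_HUBER,0,.01,.01).ravel();print(m.sum(),l,np.degrees(np.arctan2(l[1],l[0])))
```

```text
[0.4668 0.0889 0.2551] [-179.9887   -0.044   174.4485] [-0.4871  0.8152 -0.2918] radius 0.18869103595850756 theta of TCP -3.1667378208686614 theta of tool yaw 0.6014534273655272
2744 [  0.9992  -0.0407 541.6055  90.4674] -2.3322706
```

View pics/w10.png

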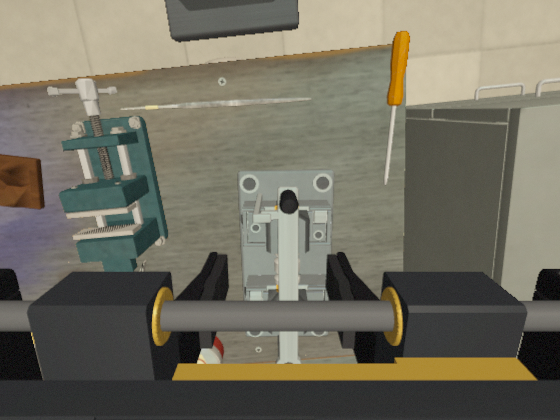

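The bar lies along the stand's centre line, with the handle at (289,203) and the hook at (262,208). I'll check the handle's position in numbers.

Run:
```python
from h import *
f=grab('wrist');c=cloud(f)
a=np.radians(-4.95);ex=np.array([np.cos(a),np.sin(a)]);ey=np.array([-ex[1],ex[0]]);o=np.array([.5558,.0916])
s=c[195:300,240:340].reshape(-1,3);q=s[:,:2]-o;L=np.c_[q@ex,q@ey]*1000;z=s[:,2]*1000
m=(z>112)&(z<130)&(abs(L[:,0]+93)<20);print('handle',m.sum(),L[m].mean(0),L[m].min(0),L[m].max(0))
for x0 in range(-80,10,15):
    m=(z>85)&(z<95)&(abs(L[:,0]-x0)<5)&(abs(L[:,1])<30);print(x0,m.sum(),np.percentile(L[m,1],[2,98]) if m.sum()>5 else '')
s=manip.state();print(s['qd'].max(),s['time_s'])
```

```text
handle 305 [-94.4386  -1.14  ] [-100.9036   -8.8875] [-86.0041   7.2654]
-80 154 [-28.6119   9.09  ]
-65 211 [-9.9402  9.1217]
-50 190 [-10.0457   8.2183]
-35 184 [-10.202    8.3384]
-20 184 [-10.3419   8.4712]
-5 181 [-10.4962   8.5352]
0.28486217601417296 30.3167
```

Bar edges run at about -10 to +9 along its whole length, so it is parallel to the stand's axis and closed. The arm is clear and at rest.

```bash
python3 -c "
from bench import manip
print(manip.finish_job())"
```

```text
the job is handed in; nothing more can be done
None
```

The job is handed in with the spindle in both bearing halves, cap_1 home on the near half, cap_2 home on the far half, and the keeper bar closed against its stop; it used about 30 s of the 72 s, and no verdict came back.

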